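Fit the chain-drive parts to the base plate

TASK

Get the chain drive on the base plate ready for its chain with the orange-hubbed parts from the bench, each hub up and fully down on its shoulder: the small sprocket on the gearmotor's flatted shaft with its set screw over the flat, the smooth roller on the short tensioner pin, and the large sprocket on the long wheel axle. Then slide the orange wheel down the same axle until it rests on the large sprocket. Leave the blue spares where they lie and let go of everything at the end.

Things in the scene. Friction and masses are not known exactly. Their poses are not given: they have to be found in the camera images.
- small_sprocket: loose orange sprocket, the smallest, lying hub up: toothed plate 50 mm across, 5 thick; hub 30 across, up to 21 above the underside. D-shaped through bore 16.5 mm, its flat 2.75 mm from the axis on the +x side, where a set-screw lug (11 wide, white mark on top) sticks out of the hub to 23 mm from the axis, 9 to 19 high; grip the hub along y. Origin: bore axis, underside; z up.
- idler_roller: loose roller without teeth, lying hub up: cream nylon grooved disc 56 mm across, 6 thick; orange hub 30 across, up to 22 above the underside; round through bore 16.5. Origin: bore axis, underside; z up through the hub.
- large_sprocket: loose orange sprocket, the larger, 24 teeth, lying hub up: plate 76 mm across, 5 thick; hub 32 across, up to 21 above the underside; round through bore 16.5. Origin: bore axis, underside; z up through the hub.
- drive_wheel: loose wheel, black tyre, orange spokes and hub, lying hub up: tyre 104 mm across, 24 wide (its upper side 24 above the underside); hub 32 across, up to 40 above the underside; round through bore 16.5. Origin: bore axis, underside; z up through the hub.
- motor: grey gearmotor fixed on the perforated base plate, black motor can level to its -x side. Upright steel shaft 14 mm diameter with a flat 1.5 mm from its axis facing +x (away from the can); it does not turn. Brass shoulder 24 across, top 40 mm above the origin; shaft end at 68, last 9 mm tapered. Origin: shaft axis, at the base plate's upper side (6 mm above the bench); z up.
- tensioner: yellow chain tensioner bracket with slotted foot and adjusting screw, fixed on the base plate. Short upright round pin 13 mm diameter; dark shoulder 24 across, its top 40 mm above the origin; pin end at 68, last 9 mm tapered. Origin: pin axis, at the base plate's upper side; z up.
- axle: blue-green square bearing block fixed on the base plate with the long upright wheel axle: round, 13 mm diameter; dark shoulder 24 across, its top 40 mm above the origin; axle end at 93, last 9 mm tapered. On the seated large sprocket the wheel's underside is at 61 and the axle ends inside the wheel's hub. Origin: axle axis, at the base plate's upper side; z up.
- blue_sprocket: loose blue spare sprocket, 76 mm across, 21 mm high, not for this drive. Origin: centre of the underside.
- blue_wheel: loose spare wheel, grey tyre, blue spokes and hub, 90 mm across, 40 mm high, not for this drive. Origin: centre of the underside.
Not all that is in view belongs to the job. What is shaped like the drive_wheel but green or pink is not meant.

How it is judged:
By the outcome, as a careful person would: the job done as asked, in the order asked, and still so for the second after the job is handed in, with the robot touching nothing.
It also fails if it takes over 120 s, if anything falls off the work surface, if the arm or the gripper's body presses on something with over 40 N, if the wrist force passes 120 N, or if a joint passes its speed limit or range.

ROBOT

A 6-joint arm with a two-finger parallel gripper is mounted at the origin on the work surface. World frame = base frame: x ahead of the robot, y to its left, z up, the work surface at z = 0. Lengths are in m, angles in rad, forces in N, time in s.
With the tool pointing down it reaches from about 0.35 to 0.975 m from the base axis. Payload 4.9 kg.
Tool frame: the origin (TCP) lies at the very end of the fingers, on their centre line; the grasp point (between the pads) lies ctrl.grip_point_offset behind it (ctrl.grip_point_offset is the distance from the TCP to the grasp point, in m); z points along the fingers, y is the line along which they close (so a half turn about z gives the same grasp; the last joint's range is limited). The gripper opens to 85 mm and grips with 20 to 120 N. Pads are 22 mm wide; open, the fingers measure 114 mm over their backs; the gripper's body (76 mm by 85 mm) begins 54 mm behind the grasp point. The pads swing forward as they close: fully open they stand 13 mm farther back than shut.
Start: joints at [-1.369, 0.053, 1.613, -0, 1.476, -0.119], TCP at [0.197, -0.593, 0.231] pointing down, gripper open.
Joint ranges: [-3.01, 3.01], [-1.01, 2.22], [0.06, 2.58], [-1.02, 4.17], [0.09, 2.62], [-3.14, 3.14]. Speed limits (rad/s): [2.57, 2.57, 3.14, 3.14, 3.14, 3.14].

INTERFACE

Orientations are given as a rotation vector (axis times angle).
In Python, from station import ctrl gives the robot as it stands. The module is installed in compiled form; this text tells all that it offers.
- The arm moves only by the tool drive_tool, never from a script. Its argument "steps" is a list of rows, each an object with "translation": the shift along the tool's x, y, z normalised to -1 to 1, where 1 is 4 cm, a list of three; "angular": the turn, a rotation vector about the tool's x, y, z normalised to -1 to 1, where 1 is 8 degrees, a list of three; "gripper": the opening, from 0 (shut) to 1 (fully open). In form: [{"translation": [dx, dy, dz], "angular": [wx, wy, wz], "gripper": gripper}, ...]. A call has 1 to 8 rows; each row shifts and turns the commanded pose from where the row before left it, along the tool's axes as they then stand; what a row does not reach is not made up. A row lasts 1/8 s, in which the tool goes at most 62.5 mm and 10.7 degrees, less where a joint would pass 70% of its speed; a pose out of reach is approached as far as the arm can. A call with a number of a shift or a turn outside -1 to 1 is refused whole. A call with a gripper value outside its range is refused whole. The fingers move at their own pace and stop on an object; "force" is the grip in N (left out, the last holds). Time passes only in rows, so rows that do not move let the fingers close. It gives the time, the measured TCP pose, the force, the opening and the grip force at its end, in the units of the state.
- ctrl.get_obs(): the state, without advancing time (a new reading comes with each control period).
- ctrl.get_image(name): name is "scene" or "top" or "wrist"; returns a dict with "color" (384x512x3 uint8, red, green, blue), "depth" (384x512 float32, m along the optical axis (not along the pixel's ray), 0 where there is no reading), "fx", "fy", "cx", "cy" (pixels), "k1" (the pictures are not rectified: a ray, as slopes to the right and down, at radius r is drawn at 1 + k1 r^2 times it, then the intrinsics apply), "R" (3x3) and "t" (3): a world point X has camera coordinates R X + t. Camera axes: x right, y down, z forward; pixel columns grow to the right and rows downward; lengths in m; the calibration is good to about 2 mm. A picture is of the moment at which its call begins.
- ctrl.finish_job(): hands the job in; it is judged then, once.
The state is a dict: "t": time; "q": joint angles; "dq": joint speeds; "effort": joint torques, N m; "tool_pos": TCP position; "tool_rot": TCP orientation; "contact_force": force on the tool from outside, world axes, zero at the start; "wrist_torque": the same for the moment, N m; "opening": finger opening in m; "grip_force": force on a finger pad.
Only numpy, scipy, OpenCV 4.12 (cv2) and the standard library are available. Lean on these libraries where they do the work, as an engineer would, in place of code of your own. Each camera call takes 0.05 s, during which the arm holds its last target. There are 200 camera calls.

## Working session

There is one attempt and no reset: what is moved stays moved. The work goes in short steps, Python scripts to look and compute and a tool call to move; the robot and the scene stay as the last step left them, time stands still between calls to the robot, and variables do not carry over. Pictures are saved under pics/ and viewed, at most 14 in all, crops included, and the job is handed in when it is done.

Besides the shell and the picture viewer there is one more tool, called as name([rows], argument=value, ...), one row to a line, values as JSON. drive_tool: Moves the arm, as the interface text tells. Its arguments: {"type":"object","properties":{"steps":{"type":"array"},"force":{"type":"number"}},"required":["steps"]}

```bash
mkdir -p pics; cat > h.py <<'E'
import numpy as np, cv2
from station import ctrl
def save(name,fn):
    im=ctrl.get_image(name); np.savez('pics/'+fn+'.npz',**im)
    cv2.imwrite('pics/'+fn+'.png',im['color'][:,:,::-1]); return im
def load(fn): return dict(np.load('pics/'+fn+'.npz'))
def ray(im,u,v):
    x=(u-im['cx'])/im['fx']; y=(v-im['cy'])/im['fy']; k=float(im['k1']); a,b=x,y
    for _ in range(20):
        r=a*a+b*b; a,b=x/(1+k*r),y/(1+k*r)
    return np.array([a,b,1.])
def atz(im,u,v,z):
    R,t=im['R'],im['t']; c=-R.T@t; d=R.T@ray(im,u,v); return c+d*(z-c[2])/d[2]
def dep(im,u,v):
    d=im['depth'][int(round(v)),int(round(u))]; return im['R'].T@(ray(im,u,v)*d-im['t'])
E
python3 - <<'E'
from h import *
a=save('top','top0'); b=save('scene','scene0')
for n,i in(('top',a),('sc',b)): print(n,i['fx'],i['cx'],i['cy'],i['k1'],-i['R'].T@i['t'],i['R'])
o=ctrl.get_obs(); print(o, ctrl.grip_point_offset)
cv2.imwrite('pics/top0b.png',cv2.resize(a['color'][:,:,::-1],(800,600),interpolation=cv2.INTER_CUBIC))
E
```

```text
top 456.8379970854653 249.13250562572057 190.88365151877582 -0.09124330791848942 [ 0.3158761  -0.1052616   1.12796734] [[-1.94007307e-03 -9.99998015e-01  4.54339783e-04]
 [-9.87691479e-01  1.84513685e-03 -1.56403763e-01]
 [ 1.56402614e-01 -7.52182261e-04 -9.87693098e-01]]
sc 412.70357047766294 250.6300323155865 186.6143196309713 -0.03165519753393244 [ 1.35835264 -0.01246839  0.65399849] [[-0.09954824  0.99502365 -0.00425309]
 [ 0.56716683  0.05322982 -0.821881  ]
 [-0.81756464 -0.08422902 -0.56964334]]
{'t': 0.1, 'q': array([-1.36901429e+00,  5.33269781e-02,  1.61414422e+00, -3.25442806e-05,
        1.47598441e+00, -1.18994791e-01]), 'dq': array([ 0.00058621, -0.00054154, -0.00336416, -0.00061878, -0.00105077,
       -0.00022284]), 'effort': array([ 6.17599635e-04, -3.94908607e+01, -3.71361673e+01, -1.18907706e-04,
        3.94296556e-03,  5.03104076e-06]), 'tool_pos': array([ 0.1969477 , -0.59257327,  0.23017099]), 'tool_rot': array([-3.09943441e+00, -5.01425292e-01,  1.71837594e-04]), 'contact_force': array([-0.04868016, -0.76648499,  0.39015181]), 'wrist_torque': array([-0.01001079, -0.02958033, -0.01547887]), 'grip_force': 0.0, 'opening': 0.08531276137822982} 0.0187
```

View pics/top0b.png

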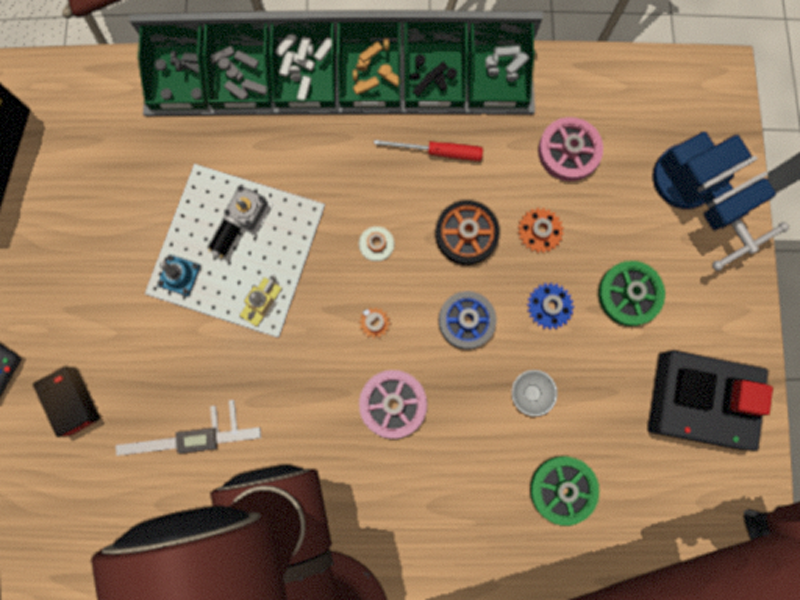

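View pics/scene0.png

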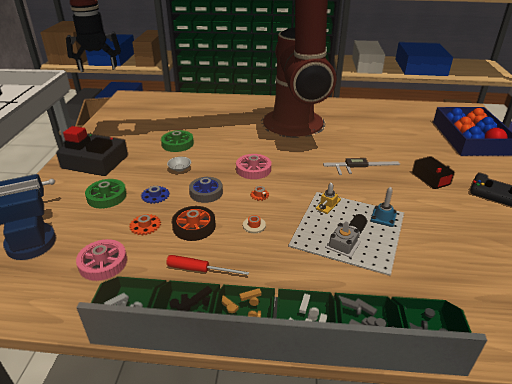

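```bash
python3 - <<'E'
from h import *
a=load('top0')['color'][:,:,::-1]
c1=cv2.resize(a[105:220,90:212],None,fx=5,fy=5,interpolation=cv2.INTER_CUBIC)[:575]
cv2.imwrite('pics/c1.png',c1)
c2=cv2.resize(a[120:220,225:373],None,fx=5.4,fy=5.4,interpolation=cv2.INTER_CUBIC)
cv2.imwrite('pics/c2.png',c2); print(c1.shape,c2.shape)
E
```

```text
(575, 610, 3) (540, 799, 3)
```

View pics/c1.png

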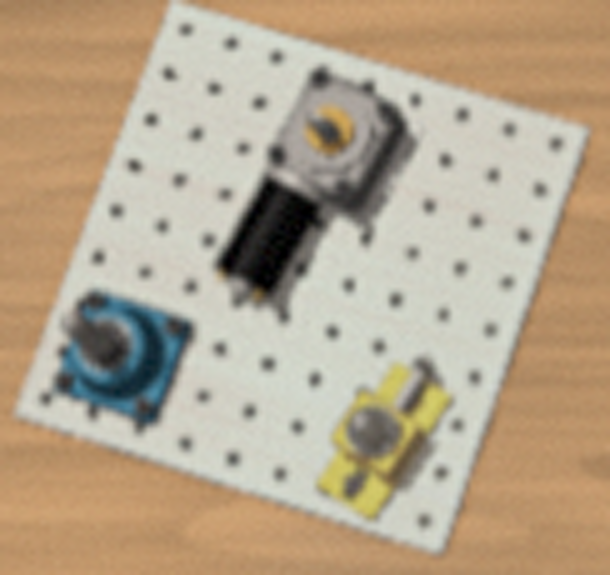

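View pics/c2.png

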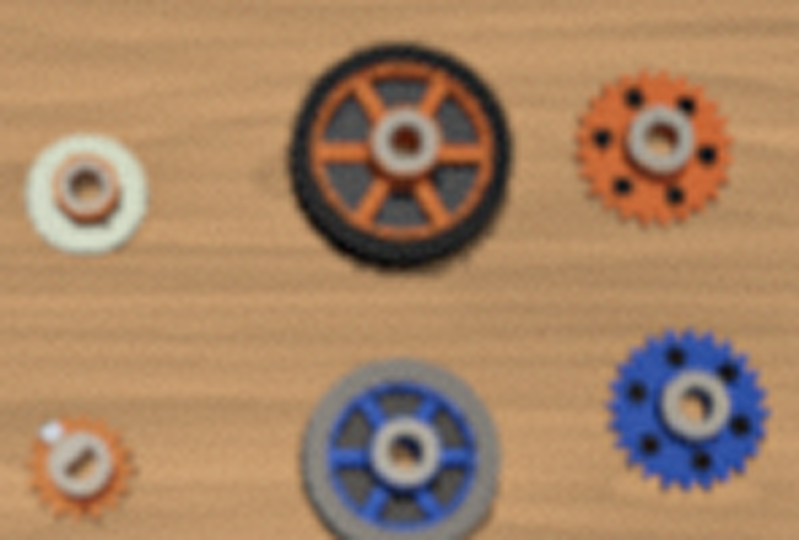

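```bash
python3 - <<'E'
from h import *
a=load('top0')
def p(ox,oy,s,X,Y,z): return atz(a,ox+(X+.5)/s-.5,oy+(Y+.5)/s-.5,z).round(4)
for n,X,Y,z in(('idler',87,185,.022),('wheel',407,142,.04),('large',661,139,.021),('small',80,463,.021),('mark',50,431,.019)): print(n,p(225,120,5.4,X,Y,z))
for n,X,Y,z in(('motor sh',329,130,.046),('e1',15,412,.006),('e2',440,552,.006),('e3',588,127,.006),('e4',172,0,.006),('can end',232,278,.03),('axtip',72,322,.099),('axsh',103,345,.046),('pin tip',372,430,.074)): print(n,p(90,105,5,X,Y,z))
w=ctrl.get_image('wrist'); o=ctrl.get_obs()
from scipy.spatial.transform import Rotation as Ro
T=Ro.from_rotvec(o['tool_rot']).as_matrix(); print(T.round(3)); c=-w['R'].T@w['t']; print(T.T@(c-o['tool_pos']),(w['R']@T).round(3),w['fx'],w['k1'])
E
```

```text
idler [ 0.5842 -0.0853  0.022 ]
wheel [ 0.5997 -0.2311  0.04  ]
large [ 0.6063 -0.3516  0.021 ]
small [ 0.4555 -0.0823  0.021 ]
mark [ 0.4704 -0.0686  0.019 ]
motor sh [0.6379 0.1245 0.046 ]
e1 [0.5042 0.2879 0.006 ]
e2 [0.4335 0.0708 0.006 ]
e3 [6.507e-01 4.000e-04 6.000e-03]
e4 [0.7204 0.2176 0.006 ]
can end [0.5671 0.1737 0.03  ]
axtip [0.5308 0.2306 0.099 ]
axsh [0.5304 0.2319 0.046 ]
pin tip [0.4838 0.0934 0.074 ]
[[ 0.949  0.315 -0.   ]
 [ 0.315 -0.949  0.002]
 [ 0.    -0.002 -1.   ]]
[ 0.0710873  -0.00065049 -0.1421008 ] [[ 0.     1.    -0.001]
 [-0.96  -0.    -0.279]
 [-0.279  0.001  0.96 ]] 281.4259555984926 -0.024578416862699057
```

drive_tool([
  {"translation": [0.85,-0.84,0.16],"angular": [0,0,0],"gripper": 1},
  {"translation": [0.85,-0.84,0.16],"angular": [0,0,0],"gripper": 1},
  {"translation": [0.85,-0.84,0.16],"angular": [0,0,0],"gripper": 1},
  {"translation": [0.85,-0.84,0.16],"angular": [0,0,0],"gripper": 1},
  {"translation": [0.85,-0.84,0.16],"angular": [0,0,0],"gripper": 1},
  {"translation": [0.85,-0.84,0.16],"angular": [0,0,0],"gripper": 1},
  {"translation": [0.85,-0.84,0.16],"angular": [0,0,0],"gripper": 1},
  {"translation": [0.85,-0.84,0.16],"angular": [0,0,0],"gripper": 1},
])

```text
t: 1.15
tool_pos: [0.3708, -0.2507, 0.1797]
tool_rot: [-3.101, -0.501, -0.0]
contact_force: [0.3, -0.6, -0.2]
opening: 0.0851
grip_force: 0.0
```

drive_tool([
  {"translation": [0.85,-0.84,0.16],"angular": [0,0,0],"gripper": 1},
  {"translation": [0.85,-0.84,0.16],"angular": [0,0,0],"gripper": 1},
  {"translation": [0.85,-0.84,0.16],"angular": [0,0,0],"gripper": 1},
  {"translation": [0.85,-0.84,0.16],"angular": [0,0,0],"gripper": 1},
  {"translation": [0,0,0],"angular": [0,0,-1],"gripper": 0.6},
  {"translation": [0,0,0],"angular": [0,0,-1],"gripper": 0.6},
  {"translation": [0,0,0],"angular": [0,0,-1],"gripper": 0.6},
  {"translation": [0,0,0],"angular": [0,0,0],"gripper": 0.6},
])

```text
t: 2.15
tool_pos: [0.4569, -0.0817, 0.1542]
tool_rot: [-2.93, -1.133, 0.001]
contact_force: [-0.3, 0.2, 0.4]
opening: 0.0514
grip_force: 0.0
```

```bash
cat >> h.py <<'E'
from scipy.spatial.transform import Rotation as Ro
def tool():
    o=ctrl.get_obs(); T=Ro.from_rotvec(o['tool_rot']).as_matrix(); return o,T
def go(x,y,z):
    o,T=tool(); d=T.T@(np.array([x,y,z])-o['tool_pos'])
    print('pos',o['tool_pos'].round(4),'yaw',np.degrees(np.arctan2(T[1,0],T[0,0])).round(2),'tilt',T[:,2].round(4),'units',(d/.04).round(3),'t',round(o['t'],2),'F',o['contact_force'].round(1),'open',round(o['opening'],4),'q6',round(o['q'][5],2))
def proj(im,X):
    c=im['R']@np.array(X)+im['t']; a,b=c[:2]/c[2]; k=1+im['k1']*(a*a+b*b); return im['cx']+im['fx']*a*k, im['cy']+im['fy']*b*k
E
python3 - <<'E'
from h import *
a=save('wrist','w1'); go(.4555,-.0823,.15); print(proj(a,[.4555,-.0823,.021]))
cv2.imwrite('pics/w1b.png',cv2.resize(a['color'][:,:,::-1],(800,600),interpolation=cv2.INTER_CUBIC))
E
```

```text
pos [ 0.4569 -0.0817  0.1543] yaw 42.25 tilt [-4.e-04  1.e-04 -1.e+00] units [-0.036 -0.014  0.107] t 2.2 F [-0.  -0.4  0. ] open 0.051 q6 0.5
(np.float64(255.7755521006108), np.float64(180.9645232162449))
```

View pics/w1b.png

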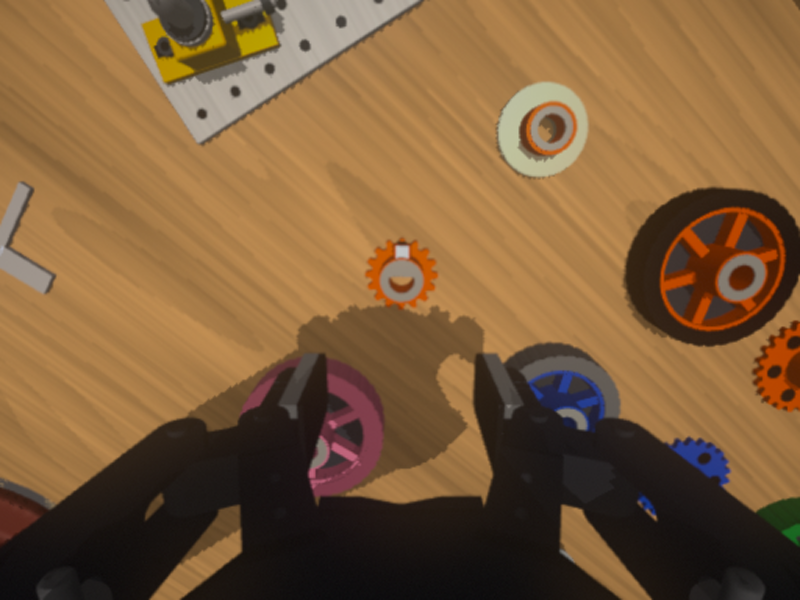

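```bash
cat >> h.py <<'E'
def cloud(im):
    v,u=np.mgrid[0:384,0:512]; x=(u-im['cx'])/im['fx']; y=(v-im['cy'])/im['fy']; a,b=x.copy(),y.copy()
    for _ in range(10): r=1+im['k1']*(a*a+b*b); a,b=x/r,y/r
    d=im['depth']; P=np.stack([a*d,b*d,d],-1)-im['t']; P=P@im['R']; P[d==0]=np.nan; return P
def top(im,x,y,z0,z1,rad=.025):
    "centre of the surface between heights z0..z1 near x,y"
    P=cloud(im); m=(abs(P[...,2]-(z0+z1)/2)<(z1-z0)/2)&(np.hypot(P[...,0]-x,P[...,1]-y)<rad)
    Q=P[m]; c,r=cv2.minEnclosingCircle(Q[:,:2].astype(np.float32)); print('n',len(Q),'mean',Q.mean(0).round(4),'circ',np.round(c,4),round(r,4)); return Q
E
python3 - <<'E'
from h import *
a=load('w1')
print(atz(a,256.8,178.1,.021),atz(a,256.8,161,.019))
top(a,.4555,-.0823,.0195,.0225); top(a,.4555,-.0823,.003,.0075,.03);top(a,.4555,-.0823,.015,.0225,.03)
print(np.nanmedian(cloud(a)[200:215,180:220,2]))
E
```

```text
[ 0.45840691 -0.08105336  0.021     ] [ 0.47105642 -0.0695317   0.019     ]
n 531 mean [ 0.4581 -0.0804  0.0208] circ [ 0.46   -0.0788] 0.019
n 618 mean [ 0.4586 -0.0801  0.0046] circ [ 0.4573 -0.0809] 0.0249
n 665 mean [ 0.4599 -0.0787  0.0203] circ [ 0.4611 -0.0789] 0.0197
-0.000396636191198236
```

drive_tool([
  {"translation": [0.03,0,0.9],"angular": [0,0,0],"gripper": 0.6},
  {"translation": [0,0,0.9],"angular": [0,0,0],"gripper": 0.6},
  {"translation": [0,0,0.9],"angular": [0,0,0],"gripper": 0.6},
  {"translation": [0,0,0.6],"angular": [0,0,0],"gripper": 0.6},
  {"translation": [0,0,0.35],"angular": [0,0,0],"gripper": 0.6},
  {"translation": [0,0,0],"angular": [0,0,0],"gripper": 0.2},
  {"translation": [0,0,0],"angular": [0,0,0],"gripper": 0.2},
  {"translation": [0,0,0],"angular": [0,0,0],"gripper": 0.2},
], force=50)

```text
t: 3.2
tool_pos: [0.4589, -0.0813, 0.0097]
tool_rot: [2.928, 1.135, 0.003]
contact_force: [0.0, 0.5, -1.1]
opening: 0.0273
grip_force: 49.2
```

```bash
python3 - <<'E'
from h import *
a=save('wrist','w2'); go(.4578,-.081,.0075); cv2.imwrite('pics/w2b.png',cv2.resize(a['color'][100:384,100:412,::-1],None,fx=2.1,fy=2.1,interpolation=cv2.INTER_CUBIC))
E
```

```text
pos [ 0.4588 -0.0813  0.0095] yaw 42.37 tilt [ 1.8e-03 -6.0e-04 -1.0e+00] units [-0.014 -0.021  0.05 ] t 3.25 F [-0.5 -0.6 -1.3] open 0.0272 q6 0.5
```

View pics/w2b.png

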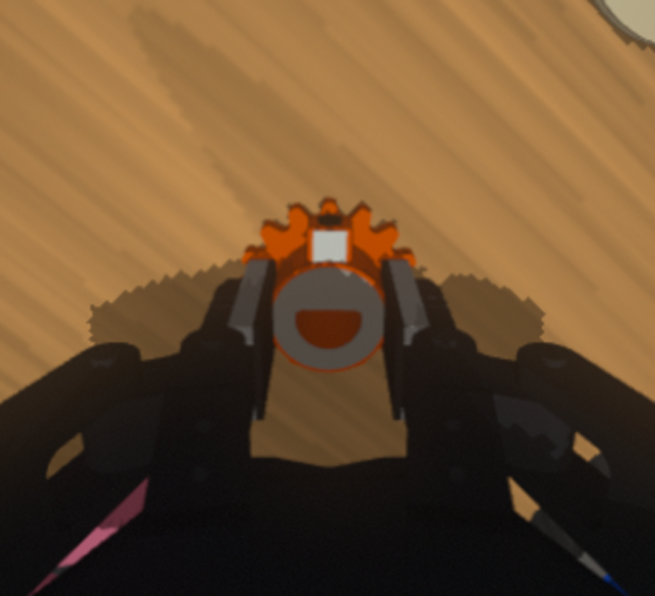

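drive_tool([
  {"translation": [0,0,-0.5],"angular": [0,0,0],"gripper": 0.2},
  {"translation": [0,0,-1],"angular": [0,0,0],"gripper": 0.2},
  {"translation": [0,0,-1],"angular": [0,0,0],"gripper": 0.2},
  {"translation": [0,0,-1],"angular": [0,0,0],"gripper": 0.2},
  {"translation": [0,0,-1],"angular": [0,0,0],"gripper": 0.2},
  {"translation": [0,0,0],"angular": [0,0,1],"gripper": 0.2},
  {"translation": [0,0,0],"angular": [0,0,1],"gripper": 0.2},
  {"translation": [0,0,0],"angular": [0,0,1],"gripper": 0.2},
])

```text
t: 4.25
tool_pos: [0.4581, -0.081, 0.1892]
tool_rot: [3.102, 0.494, 0.002]
contact_force: [0.3, 0.8, -1.3]
opening: 0.027
grip_force: 49.3
```

drive_tool([
  {"translation": [0,0,0],"angular": [0,0,1],"gripper": 0.2},
  {"translation": [0,0,0],"angular": [0,0,1],"gripper": 0.2},
  {"translation": [0,0,0],"angular": [0,0,1],"gripper": 0.2},
  {"translation": [0,0,0],"angular": [0,0,1],"gripper": 0.2},
  {"translation": [0,0,0],"angular": [0,0,1],"gripper": 0.2},
  {"translation": [0,0,0],"angular": [0,0,1],"gripper": 0.2},
  {"translation": [0,0,0],"angular": [0,0,0],"gripper": 0.2},
])

```text
t: 5.12
tool_pos: [0.4581, -0.081, 0.1889]
tool_rot: [3.038, -0.801, 0.001]
contact_force: [-0.1, -0.2, -1.5]
opening: 0.0272
grip_force: 49.3
```

```bash
python3 - <<'E'
from h import *
a=load('w2'); print('hub',atz(a,256.4,251.2,.023))
go(.63,.12,.19)
E
```

```text
hub [ 0.45896517 -0.08116934  0.023     ]
pos [ 0.4581 -0.081   0.1889] yaw -29.53 tilt [ 7.e-04 -3.e-04 -1.e+00] units [ 1.263 -6.491 -0.025] t 5.12 F [-0.1 -0.2 -1.5] open 0.0272 q6 1.75
```

drive_tool([
  {"translation": [0.16,-0.81,0],"angular": [0,0,0],"gripper": 0.2},
  {"translation": [0.16,-0.81,0],"angular": [0,0,0],"gripper": 0.2},
  {"translation": [0.16,-0.81,0],"angular": [0,0,0],"gripper": 0.2},
  {"translation": [0.16,-0.81,0],"angular": [0,0,0],"gripper": 0.2},
  {"translation": [0.16,-0.81,0],"angular": [0,0,0],"gripper": 0.2},
  {"translation": [0.16,-0.81,0],"angular": [0,0,0],"gripper": 0.2},
  {"translation": [0.16,-0.81,0],"angular": [0,0,0],"gripper": 0.2},
  {"translation": [0.16,-0.81,0],"angular": [0,0,0],"gripper": 0.2},
])

```text
t: 6.12
tool_pos: [0.6313, 0.1199, 0.1887]
tool_rot: [-3.038, 0.799, -0.0]
contact_force: [0.1, 0.3, 0.3]
opening: 0.0269
grip_force: 49.4
```

```bash
python3 - <<'E'
from h import *
a=save('wrist','w3'); go(.638,.1245,.19);print(proj(a,[.638,.1245,.046]),proj(a,[.638,.1245,.074]))
cv2.imwrite('pics/w3b.png',cv2.resize(a['color'][:,:,::-1],(800,600),interpolation=cv2.INTER_CUBIC))
E
```

```text
pos [0.633  0.1226 0.1887] yaw -29.37 tilt [ 0.0024  0.0025 -1.    ] units [ 0.085 -0.102 -0.033] t 6.17 F [-3.2  1.   0.1] open 0.027 q6 2.16
(np.float64(249.4336944954634), np.float64(173.58981016344114)) (np.float64(248.79669635792808), np.float64(180.38285783677853))
```

View pics/w3b.png

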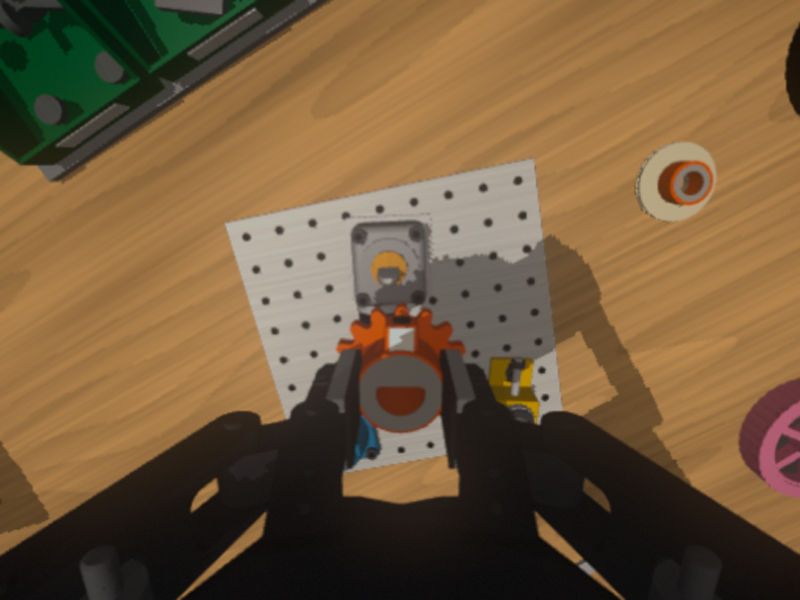

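drive_tool([
  {"translation": [0,0,0],"angular": [0,0,0],"gripper": 0.2},
  {"translation": [0,0,0],"angular": [0,0,0],"gripper": 0.2},
])

```text
t: 6.42
tool_pos: [0.6301, 0.1184, 0.1884]
tool_rot: [3.037, -0.802, -0.001]
contact_force: [0.3, -0.3, -0.9]
opening: 0.0272
grip_force: 49.5
```

```bash
python3 - <<'E'
from h import *
a=save('wrist','w4'); go(.638,.1245,.19)
Q=top(a,.638,.1245,.0445,.0475,.02);Q=top(a,.638,.1245,.072,.076,.02)
cv2.imwrite('pics/w4b.png',cv2.resize(a['color'][130:290,190:340,::-1],None,fx=3.75,fy=3.75,interpolation=cv2.INTER_CUBIC))
E
```

```text
pos [0.6302 0.1183 0.1885] yaw -29.62 tilt [-3.e-04 -3.e-04 -1.e+00] units [ 0.094 -0.232 -0.038] t 6.47 F [-0.5  0.4 -0.6] open 0.0273 q6 2.16
n 247 mean [0.6431 0.1231 0.0456] circ [0.6386 0.1237] 0.0154
n 28 mean [0.6397 0.1255 0.073 ] circ [0.6398 0.1254] 0.0039
```

View pics/w4b.png

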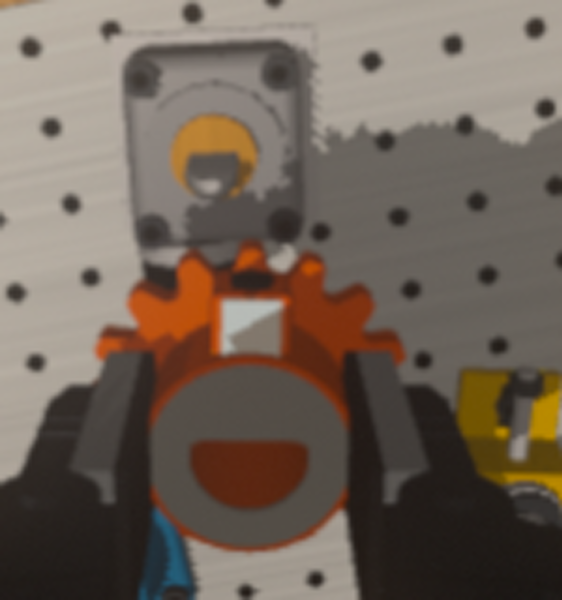

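```bash
python3 - <<'E'
from h import *
a=load('w4'); 
def c(X,Y,z): return atz(a,190+(X+.5)/3.75-.5,130+(Y+.5)/3.75-.5,z)
m=c(215,157,.046); print('brass',m,'tip',c(212,185,.074))
print('hub in hand',c(249,458,.1885+.0135))
# screws -> axis yaw
s=[c(*q,.044)[:2] for q in((143,78),(277,72),(152,232),(284,223))]
for d in (s[0]-s[1],s[2]-s[3]): print(np.degrees(np.arctan2(d[1],d[0]))-90)
for d in (s[0]-s[2],s[1]-s[3]): print(np.degrees(np.arctan2(d[1],d[0])))
print(np.mean(s,0))
go(m[0],m[1],.19)
E
```

```text
brass [0.63995344 0.12404738 0.046     ] tip [0.63920779 0.12440193 0.074     ]
hub in hand [0.62985724 0.11928375 0.202     ]
-27.04462900243896
-25.54370106215123
-27.828964082579347
-26.515834409921343
[0.64076162 0.12396588]
pos [0.6302 0.1183 0.1885] yaw -29.62 tilt [-3.e-04 -3.e-04 -1.e+00] units [ 0.142 -0.246 -0.038] t 6.47 F [-0.5  0.4 -0.6] open 0.0273 q6 2.16
```

drive_tool([
  {"translation": [0,0,0],"angular": [0,0,-0.36],"gripper": 0.2},
  {"translation": [0.157,-0.227,0],"angular": [0,0,0],"gripper": 0.2},
  {"translation": [0,0,0.8],"angular": [0,0,0],"gripper": 0.2},
  {"translation": [0,0,0.8],"angular": [0,0,0],"gripper": 0.2},
  {"translation": [0,0,0.5],"angular": [0,0,0],"gripper": 0.2},
  {"translation": [0,0,0.3],"angular": [0,0,0],"gripper": 0.2},
  {"translation": [0,0,0],"angular": [0,0,0],"gripper": 0.2},
  {"translation": [0,0,0],"angular": [0,0,0],"gripper": 0.2},
])

```text
t: 7.48
tool_pos: [0.6413, 0.1244, 0.094]
tool_rot: [-3.056, 0.726, -0.004]
contact_force: [-0.0, 0.4, -0.8]
opening: 0.0271
grip_force: 49.5
```

```bash
python3 - <<'E'
from h import *
a=save('wrist','w5'); go(.6399,.1236,.0557)
cv2.imwrite('pics/w5b.png',cv2.resize(a['color'][150:330,160:350,::-1],None,fx=3.2,fy=3.2,interpolation=cv2.INTER_CUBIC))
E
```

```text
pos [0.6414 0.1244 0.0942] yaw -26.74 tilt [ 2.6e-03  2.0e-04 -1.0e+00] units [-0.026  0.036  0.962] t 7.53 F [-1.  -0.4 -0.6] open 0.027 q6 2.12
```

View pics/w5b.png

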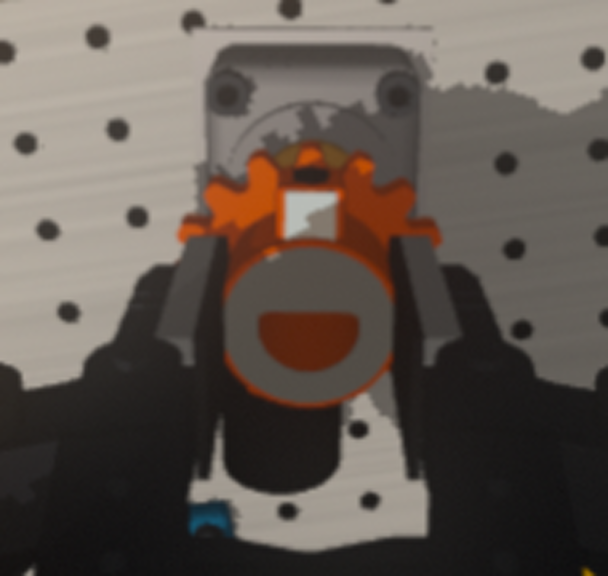

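drive_tool([
  {"translation": [-0.026,0.033,0],"angular": [0,0,0],"gripper": 0.2},
  {"translation": [0,0,0.2],"angular": [0,0,0],"gripper": 0.2},
  {"translation": [0,0,0.15],"angular": [0,0,0],"gripper": 0.2},
  {"translation": [0,0,0.1],"angular": [0,0,0],"gripper": 0.2},
  {"translation": [0,0,0],"angular": [0,0,0],"gripper": 0.2},
])

```text
t: 8.15
tool_pos: [0.6392, 0.1233, 0.0742]
tool_rot: [3.056, -0.727, 0.002]
contact_force: [3.3, -0.8, -2.5]
opening: 0.0272
grip_force: 49.4
```

```bash
python3 - <<'E'
from h import *
go(.6399,.1236,.0557)
E
```

```text
pos [0.6392 0.1233 0.0742] yaw -26.75 tilt [ 1.e-03 -5.e-04 -1.e+00] units [ 0.011 -0.015  0.462] t 8.15 F [ 3.3 -0.8 -2.5] open 0.0272 q6 2.11
```

drive_tool([
  {"translation": [0.015,-0.01,0.15],"angular": [0,0,0],"gripper": 0.2},
  {"translation": [0,0,0.15],"angular": [0,0,0],"gripper": 0.2},
  {"translation": [0,0,0.1],"angular": [0,0,0],"gripper": 0.2},
  {"translation": [0,0,0.05],"angular": [0,0,0],"gripper": 0.2},
  {"translation": [0,0,0],"angular": [0,0,0],"gripper": 0.2},
])

```text
t: 8.78
tool_pos: [0.6398, 0.1236, 0.0563]
tool_rot: [-3.056, 0.726, -0.001]
contact_force: [4.1, -1.4, -1.4]
opening: 0.0273
grip_force: 49.4
```

drive_tool([
  {"translation": [0,0,0.05],"angular": [0,0,0],"gripper": 0.2},
  {"translation": [0,0,0],"angular": [0,0,0],"gripper": 0.2},
])

```text
t: 9.02
tool_pos: [0.6398, 0.1236, 0.0548]
tool_rot: [-3.056, 0.726, -0.001]
contact_force: [3.0, -1.7, 0.8]
opening: 0.0271
grip_force: 49.7
```

drive_tool([
  {"translation": [0,0,0.05],"angular": [0,0,0],"gripper": 0.2},
  {"translation": [0,0,0],"angular": [0,0,0],"gripper": 0.2},
])

```text
t: 9.28
tool_pos: [0.6399, 0.1236, 0.0548]
tool_rot: [3.056, -0.726, 0.0]
contact_force: [-1.8, -2.3, 9.6]
opening: 0.0271
grip_force: 50.6
```

drive_tool([
  {"translation": [0,0,0],"angular": [0,0,0],"gripper": 0.6},
  {"translation": [0,0,0],"angular": [0,0,0],"gripper": 0.6},
  {"translation": [0,0,0],"angular": [0,0,0],"gripper": 0.6},
  {"translation": [0,0,-0.5],"angular": [0,0,0],"gripper": 0.6},
  {"translation": [0,0,-1],"angular": [0,0,0],"gripper": 0.6},
  {"translation": [0,0,-1],"angular": [0,0,0],"gripper": 0.6},
  {"translation": [0,0,-0.6],"angular": [0,0,0],"gripper": 0.6},
])

```text
t: 10.15
tool_pos: [0.6408, 0.1239, 0.1813]
tool_rot: [-3.055, 0.726, -0.008]
contact_force: [0.7, -1.0, -0.1]
opening: 0.0512
grip_force: 0.0
```

drive_tool([
  {"translation": [0.18,0.88,0],"angular": [0,0,0],"gripper": 0.6},
  {"translation": [0.18,0.88,0],"angular": [0,0,0],"gripper": 0.6},
  {"translation": [0.18,0.88,0],"angular": [0,0,0],"gripper": 0.6},
  {"translation": [0.18,0.88,0.1],"angular": [0,0,0],"gripper": 0.6},
  {"translation": [0.18,0.88,0.2],"angular": [0,0,0],"gripper": 0.6},
  {"translation": [0.18,0.88,0.2],"angular": [0,0,0],"gripper": 0.6},
  {"translation": [0,0,0.1],"angular": [0,0,0],"gripper": 0.6},
  {"translation": [0,0,0],"angular": [0,0,0],"gripper": 0.6},
])

```text
t: 11.15
tool_pos: [0.5832, -0.0841, 0.1532]
tool_rot: [-3.056, 0.727, -0.001]
contact_force: [0.4, 0.1, -0.0]
opening: 0.051
grip_force: 0.0
```

```bash
python3 - <<'E'
from h import *
a=save('wrist','w6'); t=save('top','t6'); x,y=.5842,-.0853
top(t,.64,.124,.064,.069,.02);top(t,.64,.124,.048,.054,.03)
top(a,x,y,.020,.0245,.03); top(a,x,y,.003,.0085,.035); go(x,y,.15)
cv2.imwrite('pics/w6b.png',np.vstack([cv2.resize(a['color'][80:230,140:380,::-1],(600,375),interpolation=cv2.INTER_CUBIC),cv2.resize(t['color'][110:200,90:330,::-1],(600,225),interpolation=cv2.INTER_CUBIC)]))
E
```

```text
n 88 mean [0.638  0.1233 0.0664] circ [0.6394 0.1216] 0.0186
n 102 mean [0.6299 0.1232 0.0506] circ [0.6358 0.1249] 0.0252
n 488 mean [ 0.5866 -0.0845  0.0217] circ [ 0.5862 -0.0845] 0.0152
n 1430 mean [ 0.5881 -0.0852  0.0055] circ [ 0.5862 -0.0843] 0.0283
pos [ 0.5836 -0.0836  0.1533] yaw -26.68 tilt [ 0.0011  0.     -1.    ] units [0.033 0.031 0.084] t 11.25 F [ 0.1  0.  -0.4] open 0.0511 q6 1.77
```

View pics/w6b.png

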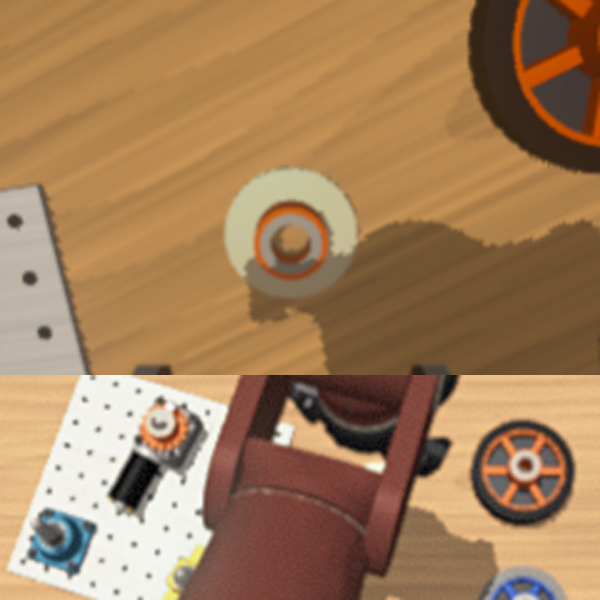

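drive_tool([
  {"translation": [0.067,-0.01,0.9],"angular": [0,0,0],"gripper": 0.6},
  {"translation": [0,0,0.9],"angular": [0,0,0],"gripper": 0.6},
  {"translation": [0,0,0.9],"angular": [0,0,0],"gripper": 0.6},
  {"translation": [0,0,0.6],"angular": [0,0,0],"gripper": 0.6},
  {"translation": [0,0,0.28],"angular": [0,0,0],"gripper": 0.6},
  {"translation": [0,0,0],"angular": [0,0,0],"gripper": 0.6},
  {"translation": [0,0,0],"angular": [0,0,0],"gripper": 0.2},
  {"translation": [0,0,0],"angular": [0,0,0],"gripper": 0.2},
])

```text
t: 12.25
tool_pos: [0.5872, -0.0855, 0.0113]
tool_rot: [3.056, -0.726, 0.005]
contact_force: [0.5, 0.4, 3.0]
opening: 0.0269
grip_force: 49.6
```

drive_tool([
  {"translation": [0,0,0],"angular": [0,0,0],"gripper": 0.2},
  {"translation": [0,0,0],"angular": [0,0,0],"gripper": 0.2},
])

```text
t: 12.5
tool_pos: [0.5871, -0.0855, 0.0112]
tool_rot: [-3.056, 0.727, -0.005]
contact_force: [-0.2, 0.7, 5.8]
opening: 0.0267
grip_force: 49.9
```

```bash
python3 - <<'E'
from h import *
a=save('wrist','w7'); x,y=.5862,-.0844
top(a,x,y,.020,.0245,.022); go(.48,.09,.19)
E
```

```text
n 1757 mean [ 0.5874 -0.085   0.0218] circ [ 0.5898 -0.0861] 0.02
pos [ 0.5872 -0.0855  0.0113] yaw -26.74 tilt [ 3.3e-03 -6.0e-04 -1.0e+00] units [-4.353 -2.717 -4.48 ] t 12.55 F [-0.5  1.3  6. ] open 0.0273 q6 1.77
```

drive_tool([
  {"translation": [0,0,-0.5],"angular": [0,0,0],"gripper": 0.2},
  {"translation": [0,0,-1],"angular": [0,0,0],"gripper": 0.2},
  {"translation": [0,0,-1],"angular": [0,0,0],"gripper": 0.2},
  {"translation": [0,0,-1],"angular": [0,0,0],"gripper": 0.2},
  {"translation": [0,0,-1],"angular": [0,0,0],"gripper": 0.2},
])

```text
t: 13.18
tool_pos: [0.5852, -0.0852, 0.1916]
tool_rot: [3.056, -0.727, 0.001]
contact_force: [0.1, 0.2, -1.3]
opening: 0.0266
grip_force: 49.4
```

drive_tool([
  {"translation": [-0.65,-0.4,0],"angular": [0,0,0],"gripper": 0.2},
  {"translation": [-0.65,-0.4,0],"angular": [0,0,0],"gripper": 0.2},
  {"translation": [-0.65,-0.4,0],"angular": [0,0,0],"gripper": 0.2},
  {"translation": [-0.65,-0.4,0],"angular": [0,0,0],"gripper": 0.2},
  {"translation": [-0.65,-0.4,0],"angular": [0,0,0],"gripper": 0.2},
  {"translation": [-0.65,-0.4,0],"angular": [0,0,0],"gripper": 0.2},
  {"translation": [-0.65,-0.4,0],"angular": [0,0,0],"gripper": 0.2},
  {"translation": [0,0,0],"angular": [0,0,0],"gripper": 0.2},
])

```text
t: 14.18
tool_pos: [0.4726, 0.0978, 0.19]
tool_rot: [-3.057, 0.723, -0.001]
contact_force: [1.0, -0.2, -0.9]
opening: 0.0269
grip_force: 49.4
```

drive_tool([
  {"translation": [0,0,0],"angular": [0,0,0],"gripper": 0.2},
  {"translation": [0,0,0],"angular": [0,0,0],"gripper": 0.2},
])

```text
t: 14.42
tool_pos: [0.4739, 0.096, 0.1896]
tool_rot: [3.056, -0.728, 0.001]
contact_force: [-0.6, -0.2, -0.7]
opening: 0.0274
grip_force: 49.4
```

```bash
python3 - <<'E'
from h import *
a=save('wrist','w8'); go(.4838,.0934,.057)
top(a,.4838,.0934,.0715,.077,.015); top(a,.4838,.0934,.044,.048,.02)
cv2.imwrite('pics/w8b.png',cv2.resize(a['color'][130:290,170:350,::-1],None,fx=3.6,fy=3.6,interpolation=cv2.INTER_CUBIC))
E
```

```text
pos [0.4739 0.096  0.1895] yaw -26.8 tilt [ 1.e-04 -2.e-04 -1.e+00] units [ 0.251 -0.054  3.312] t 14.47 F [-0.5 -0.1 -0.2] open 0.0271 q6 2.08
n 47 mean [0.4911 0.0998 0.0728] circ [0.4907 0.1007] 0.0041
n 222 mean [0.4919 0.0978 0.0455] circ [0.4906 0.0997] 0.0122
```

View pics/w8b.png

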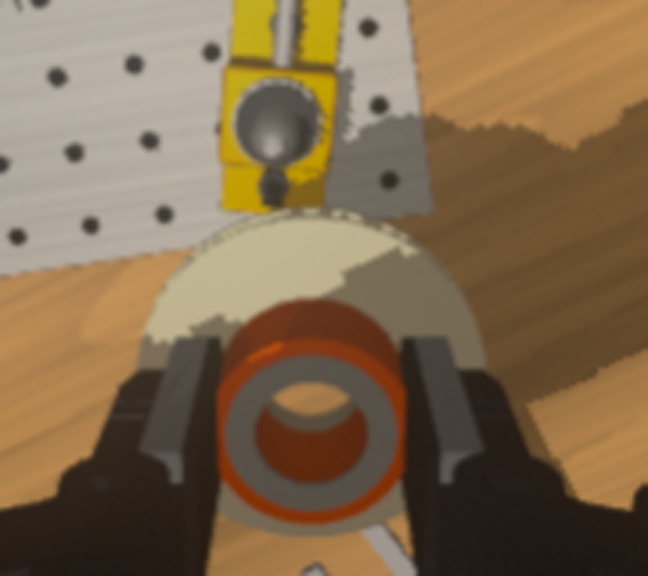

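```bash
python3 - <<'E'
from h import *
a=load('w8')
def c(X,Y,z): return atz(a,170+(X+.5)/3.6-.5,130+(Y+.5)/3.6-.5,z)
print('sh',c(277,122,.046),'hub',c(311,438,.1895+.0108))
go(.4906,.0999,.19)
E
```

```text
sh [0.49095763 0.09874989 0.046     ] hub [0.47237454 0.09742452 0.2003    ]
pos [0.4739 0.096  0.1895] yaw -26.8 tilt [ 1.e-04 -2.e-04 -1.e+00] units [ 0.33  -0.275 -0.013] t 14.47 F [-0.5 -0.1 -0.2] open 0.0271 q6 2.08
```

drive_tool([
  {"translation": [0.38,-0.255,0],"angular": [0,0,0],"gripper": 0.2},
  {"translation": [0,0,0.8],"angular": [0,0,0],"gripper": 0.2},
  {"translation": [0,0,0.8],"angular": [0,0,0],"gripper": 0.2},
  {"translation": [0,0,0.5],"angular": [0,0,0],"gripper": 0.2},
  {"translation": [0,0,0.25],"angular": [0,0,0],"gripper": 0.2},
  {"translation": [0,0,0],"angular": [0,0,0],"gripper": 0.2},
  {"translation": [0,0,0],"angular": [0,0,0],"gripper": 0.2},
  {"translation": [0,0,0],"angular": [0,0,0],"gripper": 0.2},
])

```text
t: 15.48
tool_pos: [0.4925, 0.099, 0.0965]
tool_rot: [-3.056, 0.726, -0.003]
contact_force: [-0.3, -0.0, -0.4]
opening: 0.0266
grip_force: 49.4
```

```bash
python3 - <<'E'
from h import *
a=save('wrist','w9'); go(.4921,.0983,.0573)
cv2.imwrite('pics/w9b.png',cv2.resize(a['color'][150:330,160:350,::-1],None,fx=3.2,fy=3.2,interpolation=cv2.INTER_CUBIC))
E
```

```text
pos [0.4923 0.099  0.0963] yaw -26.74 tilt [ 1.8e-03  1.0e-04 -1.0e+00] units [0.001 0.02  0.976] t 15.53 F [-0.4 -0.2 -0.6] open 0.0272 q6 2.09
```

View pics/w9b.png

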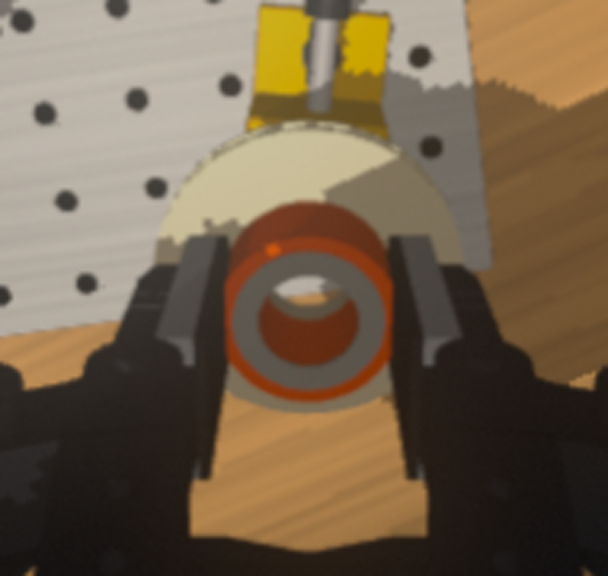

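drive_tool([
  {"translation": [0,0.015,0],"angular": [0,0,0],"gripper": 0.2},
  {"translation": [0,0,0.2],"angular": [0,0,0],"gripper": 0.2},
  {"translation": [0,0,0.15],"angular": [0,0,0],"gripper": 0.2},
  {"translation": [0,0,0.1],"angular": [0,0,0],"gripper": 0.2},
  {"translation": [0,0,0.05],"angular": [0,0,0],"gripper": 0.2},
  {"translation": [0,0,0],"angular": [0,0,0],"gripper": 0.2},
])

```text
t: 16.27
tool_pos: [0.4913, 0.0984, 0.0751]
tool_rot: [3.056, -0.726, -0.0]
contact_force: [0.9, 0.3, -0.9]
opening: 0.0272
grip_force: 49.4
```

Entered freely; on down to the shoulder.

drive_tool([
  {"translation": [0,0,0.15],"angular": [0,0,0],"gripper": 0.2},
  {"translation": [0,0,0.15],"angular": [0,0,0],"gripper": 0.2},
  {"translation": [0,0,0.12],"angular": [0,0,0],"gripper": 0.2},
  {"translation": [0,0,0.08],"angular": [0,0,0],"gripper": 0.2},
  {"translation": [0,0,0],"angular": [0,0,0],"gripper": 0.2},
])

```text
t: 16.9
tool_pos: [0.4915, 0.0984, 0.0572]
tool_rot: [3.056, -0.726, -0.002]
contact_force: [-7.3, -0.5, 13.1]
opening: 0.0271
grip_force: 50.7
```

drive_tool([
  {"translation": [0,0,-0.05],"angular": [0,0,0],"gripper": 0.6},
  {"translation": [0,0,0],"angular": [0,0,0],"gripper": 0.6},
  {"translation": [0,0,0],"angular": [0,0,0],"gripper": 0.6},
  {"translation": [0,0,-0.5],"angular": [0,0,0],"gripper": 0.6},
  {"translation": [0,0,-1],"angular": [0,0,0],"gripper": 0.6},
  {"translation": [0,0,-1],"angular": [0,0,0],"gripper": 0.6},
  {"translation": [0,0,-0.6],"angular": [0,0,0],"gripper": 0.6},
])

```text
t: 17.77
tool_pos: [0.4922, 0.0985, 0.1835]
tool_rot: [-3.056, 0.726, -0.004]
contact_force: [-0.1, -0.2, 0.3]
opening: 0.0514
grip_force: 0.0
```

drive_tool([
  {"translation": [0.765,0.873,0],"angular": [0,0,0],"gripper": 0.6},
  {"translation": [0.765,0.873,0],"angular": [0,0,0],"gripper": 0.6},
  {"translation": [0.765,0.873,0],"angular": [0,0,0],"gripper": 0.6},
  {"translation": [0.765,0.873,0],"angular": [0,0,0],"gripper": 0.6},
  {"translation": [0.765,0.873,0],"angular": [0,0,0],"gripper": 0.6},
  {"translation": [0.765,0.873,0],"angular": [0,0,0],"gripper": 0.6},
  {"translation": [0.765,0.873,0],"angular": [0,0,0],"gripper": 0.6},
  {"translation": [0.765,0.873,0],"angular": [0,0,0],"gripper": 0.6},
])

```text
t: 18.77
tool_pos: [0.5844, -0.2627, 0.1807]
tool_rot: [-3.056, 0.727, 0.001]
contact_force: [0.8, -0.6, 0.3]
opening: 0.051
grip_force: 0.0
```

drive_tool([
  {"translation": [0.765,0.873,0],"angular": [0,0,0],"gripper": 0.6},
  {"translation": [0.765,0.873,0],"angular": [0,0,0],"gripper": 0.6},
  {"translation": [0,0,0.3],"angular": [0,0,0],"gripper": 0.6},
  {"translation": [0,0,0.3],"angular": [0,0,0],"gripper": 0.6},
  {"translation": [0,0,0.1],"angular": [0,0,0],"gripper": 0.6},
  {"translation": [0,0,0],"angular": [0,0,0],"gripper": 0.6},
  {"translation": [0,0,0],"angular": [0,0,0],"gripper": 0.6},
])

```text
t: 19.65
tool_pos: [0.6079, -0.3506, 0.154]
tool_rot: [3.056, -0.725, 0.001]
contact_force: [0.0, 0.7, 0.1]
opening: 0.0513
grip_force: 0.0
```

```bash
python3 - <<'E'
from h import *
a=save('wrist','w10'); t=save('top','t10'); x,y=.6075,-.3505
for X in((.64,.124,.064,.069,.02),(.491,.099,.065,.071,.02),(.491,.099,.049,.055,.035)): top(t,*X)
top(a,x,y,.0185,.0245,.025); top(a,x,y,.003,.0075,.045); go(x,y,.01)
E
```

```text
n 101 mean [0.6382 0.1234 0.0663] circ [0.6396 0.1225] 0.0183
n 94 mean [0.4895 0.099  0.0677] circ [0.4897 0.0994] 0.0154
n 255 mean [0.4898 0.0979 0.0517] circ [0.4898 0.0997] 0.0286
n 577 mean [ 0.6096 -0.352   0.0208] circ [ 0.609  -0.3515] 0.0163
n 2647 mean [ 0.6109 -0.3525  0.0046] circ [ 0.6093 -0.3514] 0.0382
pos [ 0.6079 -0.3509  0.1542] yaw -26.71 tilt [ 1.1e-03 -8.0e-04 -1.0e+00] units [-0.02  -0.006  3.606] t 19.75 F [-0.6 -0.1 -0.2] open 0.0511 q6 1.41
```

drive_tool([
  {"translation": [0.01,0,0.9],"angular": [0,0,0],"gripper": 0.6},
  {"translation": [0,0,0.9],"angular": [0,0,0],"gripper": 0.6},
  {"translation": [0,0,0.9],"angular": [0,0,0],"gripper": 0.6},
  {"translation": [0,0,0.6],"angular": [0,0,0],"gripper": 0.6},
  {"translation": [0,0,0.3],"angular": [0,0,0],"gripper": 0.6},
  {"translation": [0,0,0],"angular": [0,0,0],"gripper": 0.6},
  {"translation": [0,0,0],"angular": [0,0,0],"gripper": 0.6},
])

```text
t: 20.62
tool_pos: [0.609, -0.3521, 0.0112]
tool_rot: [3.055, -0.726, 0.004]
contact_force: [-0.5, 0.4, 0.6]
opening: 0.0516
grip_force: 0.0
```

```bash
python3 - <<'E'
from h import *
go(.609,-.3514,.0095)
E
```

```text
pos [ 0.609  -0.3521  0.0112] yaw -26.74 tilt [ 0.0024 -0.0018 -1.    ] units [-0.008 -0.015  0.042] t 20.62 F [-0.5  0.4  0.6] open 0.0516 q6 1.41
```

drive_tool([
  {"translation": [0,0,0],"angular": [0,0,0],"gripper": 0.2},
  {"translation": [0,0,0],"angular": [0,0,0],"gripper": 0.2},
  {"translation": [0,0,0],"angular": [0,0,0],"gripper": 0.2},
  {"translation": [0,0,0],"angular": [0,0,0],"gripper": 0.2},
], force=60)

```text
t: 21.12
tool_pos: [0.609, -0.3521, 0.0115]
tool_rot: [3.055, -0.726, 0.004]
contact_force: [-0.9, 0.7, 6.9]
opening: 0.0283
grip_force: 58.9
```

```bash
python3 - <<'E'
from h import *
t=load('t10'); top(t,.533,.236,.09,.101,.03); top(t,.533,.236,.043,.049,.03)
go(.533,.236,.22)
E
```

```text
n 21 mean [0.5301 0.2313 0.0946] circ [0.5288 0.2315] 0.0058
n 37 mean [0.53   0.2301 0.0448] circ [0.5336 0.232 ] 0.0164
pos [ 0.609  -0.3521  0.0115] yaw -26.74 tilt [ 0.0024 -0.0017 -1.    ] units [ -8.297 -12.272  -5.243] t 21.12 F [-0.9  0.7  6.9] open 0.0283 q6 1.41
```

drive_tool([
  {"translation": [0,0,-0.4],"angular": [0,0,0],"gripper": 0.2},
  {"translation": [0,0,-1],"angular": [0,0,0],"gripper": 0.2},
  {"translation": [0,0,-1],"angular": [0,0,0],"gripper": 0.2},
  {"translation": [0,0,-1],"angular": [0,0,0],"gripper": 0.2},
  {"translation": [0,0,-1],"angular": [0,0,0],"gripper": 0.2},
  {"translation": [0,0,-0.8],"angular": [0,0,0],"gripper": 0.2},
  {"translation": [-0.58,-0.8,0],"angular": [0,0,0],"gripper": 0.2},
])

```text
t: 22.0
tool_pos: [0.603, -0.3147, 0.2226]
tool_rot: [3.052, -0.73, 0.012]
contact_force: [0.3, 0.4, -1.1]
opening: 0.0279
grip_force: 59.4
```

drive_tool([
  {"translation": [-0.58,-0.8,0],"angular": [0,0,0],"gripper": 0.2},
  {"translation": [-0.58,-0.8,0],"angular": [0,0,0],"gripper": 0.2},
  {"translation": [-0.58,-0.8,0],"angular": [0,0,0],"gripper": 0.2},
  {"translation": [-0.58,-0.8,0],"angular": [0,0,0],"gripper": 0.2},
  {"translation": [-0.58,-0.8,0],"angular": [0,0,0],"gripper": 0.2},
  {"translation": [-0.58,-0.8,0],"angular": [0,0,0],"gripper": 0.2},
  {"translation": [-0.58,-0.8,0],"angular": [0,0,0],"gripper": 0.2},
])

```text
t: 22.88
tool_pos: [0.5567, -0.0379, 0.2177]
tool_rot: [-3.056, 0.727, -0.0]
contact_force: [0.1, 0.3, -1.1]
opening: 0.0282
grip_force: 59.4
```

drive_tool([
  {"translation": [-0.58,-0.8,0],"angular": [0,0,0],"gripper": 0.2},
  {"translation": [-0.58,-0.8,0],"angular": [0,0,0],"gripper": 0.2},
  {"translation": [-0.58,-0.8,0],"angular": [0,0,0],"gripper": 0.2},
  {"translation": [-0.58,-0.8,0],"angular": [0,0,0],"gripper": 0.2},
  {"translation": [-0.58,-0.8,0],"angular": [0,0,0],"gripper": 0.2},
  {"translation": [0,0,0],"angular": [0,0,0],"gripper": 0.2},
  {"translation": [0,0,0],"angular": [0,0,0],"gripper": 0.2},
])

```text
t: 23.75
tool_pos: [0.5256, 0.1556, 0.2175]
tool_rot: [3.056, -0.726, 0.0]
contact_force: [-0.9, -0.8, -1.3]
opening: 0.0284
grip_force: 59.5
```

```bash
python3 - <<'E'
from h import *
go(.516,.235,.22)
E
```

```text
pos [0.5256 0.1556 0.2175] yaw -26.73 tilt [ 2.e-04 -5.e-04 -1.e+00] units [-1.108 -1.666 -0.064] t 23.75 F [-0.9 -0.8 -1.3] open 0.0284 q6 2.19
```

drive_tool([
  {"translation": [-0.55,-0.83,0],"angular": [0,0,0],"gripper": 0.2},
  {"translation": [-0.55,-0.83,0],"angular": [0,0,0],"gripper": 0.2},
  {"translation": [0,0,0],"angular": [0,0,0],"gripper": 0.2},
  {"translation": [0,0,0],"angular": [0,0,0],"gripper": 0.2},
  {"translation": [0,0,0],"angular": [0,0,0],"gripper": 0.2},
])

```text
t: 24.38
tool_pos: [0.5166, 0.2337, 0.2173]
tool_rot: [3.055, -0.729, 0.0]
contact_force: [0.1, -0.9, -1.0]
opening: 0.0283
grip_force: 59.6
```

```bash
python3 - <<'E'
from h import *
a=save('wrist','w11'); go(.53,.232,.22)
top(a,.53,.232,.097,.101,.02); top(a,.53,.232,.044,.048,.02); top(a,.516,.235,.225,.23,.02)
cv2.imwrite('pics/w11b.png',cv2.resize(a['color'][110:290,160:350,::-1],None,fx=3.2,fy=3.2,interpolation=cv2.INTER_CUBIC))
E
```

```text
pos [0.5166 0.2339 0.2173] yaw -26.84 tilt [-0.e+00 -2.e-04 -1.e+00] units [ 0.32  -0.11  -0.067] t 24.43 F [-0.6 -0.2 -0.3] open 0.0282 q6 2.33
n 31 mean [0.5344 0.2329 0.0981] circ [0.5344 0.2326] 0.0035
n 181 mean [0.5365 0.2311 0.0455] circ [0.5334 0.2328] 0.0123
n 1977 mean [0.5178 0.2338 0.2267] circ [0.5182 0.2338] 0.0186
```

View pics/w11b.png

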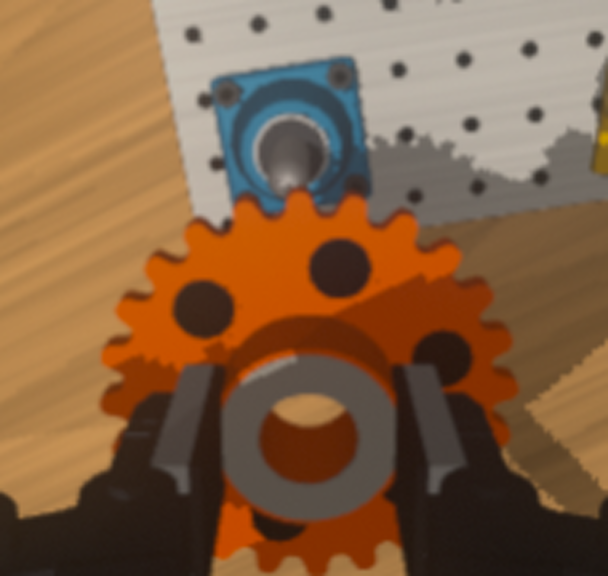

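```bash
python3 - <<'E'
from h import *
a=load('w11')
def c(X,Y,z): return atz(a,160+(X+.5)/3.2-.5,110+(Y+.5)/3.2-.5,z)
print('sh',c(290,152,.046),'hub',c(309,437,.2173+.0097))
go(.534,.2323,.098)
E
```

```text
sh [0.53380353 0.23267108 0.046     ] hub [0.51725935 0.23397798 0.227     ]
pos [0.5166 0.2339 0.2173] yaw -26.84 tilt [-0.e+00 -2.e-04 -1.e+00] units [ 0.405 -0.162  2.983] t 24.43 F [-0.6 -0.2 -0.3] open 0.0282 q6 2.33
```

drive_tool([
  {"translation": [0.39,-0.16,0],"angular": [0,0,0],"gripper": 0.2},
  {"translation": [0,0,0.8],"angular": [0,0,0],"gripper": 0.2},
  {"translation": [0,0,0.8],"angular": [0,0,0],"gripper": 0.2},
  {"translation": [0,0,0.5],"angular": [0,0,0],"gripper": 0.2},
  {"translation": [0,0,0.25],"angular": [0,0,0],"gripper": 0.2},
  {"translation": [0,0,0],"angular": [0,0,0],"gripper": 0.2},
  {"translation": [0,0,0],"angular": [0,0,0],"gripper": 0.2},
  {"translation": [0,0,0],"angular": [0,0,0],"gripper": 0.2},
])

```text
t: 25.42
tool_pos: [0.5339, 0.234, 0.1247]
tool_rot: [-3.055, 0.726, -0.003]
contact_force: [-0.3, -0.9, -0.8]
opening: 0.028
grip_force: 59.6
```

```bash
python3 - <<'E'
from h import *
go(.5335,.2325,.0572)
E
```

```text
pos [0.5339 0.234  0.1247] yaw -26.73 tilt [ 2.3e-03  7.0e-04 -1.0e+00] units [0.004 0.041 1.689] t 25.43 F [-0.3 -0.9 -0.8] open 0.028 q6 2.32
```

drive_tool([
  {"translation": [0,0.035,0.2],"angular": [0,0,0],"gripper": 0.2},
  {"translation": [0,0,0.2],"angular": [0,0,0],"gripper": 0.2},
  {"translation": [0,0,0.15],"angular": [0,0,0],"gripper": 0.2},
  {"translation": [0,0,0.1],"angular": [0,0,0],"gripper": 0.2},
  {"translation": [0,0,0.05],"angular": [0,0,0],"gripper": 0.2},
  {"translation": [0,0,0],"angular": [0,0,0],"gripper": 0.2},
])

```text
t: 26.18
tool_pos: [0.5325, 0.2325, 0.0952]
tool_rot: [3.056, -0.726, -0.0]
contact_force: [-0.9, 0.4, -0.9]
opening: 0.0283
grip_force: 59.6
```

```bash
python3 - <<'E'
from h import *
go(.5335,.2325,.0572)
E
```

```text
pos [0.5325 0.2325 0.0952] yaw -26.74 tilt [-1.e-04 -0.e+00 -1.e+00] units [ 0.022 -0.012  0.95 ] t 26.18 F [-0.9  0.4 -0.9] open 0.0283 q6 2.32
```

drive_tool([
  {"translation": [0.02,-0.01,0.2],"angular": [0,0,0],"gripper": 0.2},
  {"translation": [0,0,0.25],"angular": [0,0,0],"gripper": 0.2},
  {"translation": [0,0,0.25],"angular": [0,0,0],"gripper": 0.2},
  {"translation": [0,0,0.15],"angular": [0,0,0],"gripper": 0.2},
  {"translation": [0,0,0.1],"angular": [0,0,0],"gripper": 0.2},
  {"translation": [0,0,0.08],"angular": [0,0,0],"gripper": 0.2},
  {"translation": [0,0,0],"angular": [0,0,0],"gripper": 0.2},
])

```text
t: 27.05
tool_pos: [0.5339, 0.2326, 0.0573]
tool_rot: [3.056, -0.726, -0.0]
contact_force: [-7.7, -1.8, 14.5]
opening: 0.0283
grip_force: 61.2
```

drive_tool([
  {"translation": [0,0,-0.06],"angular": [0,0,0],"gripper": 0.6},
  {"translation": [0,0,0],"angular": [0,0,0],"gripper": 0.6},
  {"translation": [0,0,0],"angular": [0,0,0],"gripper": 0.6},
  {"translation": [0,0,-0.5],"angular": [0,0,0],"gripper": 0.6},
  {"translation": [0,0,-1],"angular": [0,0,0],"gripper": 0.6},
  {"translation": [0,0,-1],"angular": [0,0,0],"gripper": 0.6},
  {"translation": [0,0,-1],"angular": [0,0,0],"gripper": 0.6},
  {"translation": [0,0,-0.6],"angular": [0,0,0],"gripper": 0.6},
])

```text
t: 28.05
tool_pos: [0.5345, 0.2328, 0.2251]
tool_rot: [-3.054, 0.726, -0.007]
contact_force: [-0.3, 0.4, 0.4]
opening: 0.0512
grip_force: 0.0
```

drive_tool([
  {"translation": [0.607,0.874,0],"angular": [0,0,0],"gripper": 0.6},
  {"translation": [0.607,0.874,0],"angular": [0,0,0],"gripper": 0.6},
  {"translation": [0.607,0.874,0],"angular": [0,0,0],"gripper": 0.6},
  {"translation": [0.607,0.874,0],"angular": [0,0,0],"gripper": 0.6},
  {"translation": [0.607,0.874,0],"angular": [0,0,0],"gripper": 0.6},
  {"translation": [0.607,0.874,0],"angular": [0,0,0],"gripper": 0.6},
  {"translation": [0.607,0.874,0],"angular": [0,0,0],"gripper": 0.6},
  {"translation": [0.607,0.874,0],"angular": [0,0,0],"gripper": 0.6},
])

```text
t: 29.05
tool_pos: [0.5813, -0.1062, 0.2222]
tool_rot: [3.056, -0.727, 0.003]
contact_force: [1.4, 0.5, -0.5]
opening: 0.0511
grip_force: 0.0
```

drive_tool([
  {"translation": [0.607,0.874,0],"angular": [0,0,0],"gripper": 0.6},
  {"translation": [0.607,0.874,0],"angular": [0,0,0],"gripper": 0.6},
  {"translation": [0.607,0.874,0],"angular": [0,0,0],"gripper": 0.6},
  {"translation": [0,0,0.4],"angular": [0,0,0],"gripper": 0.6},
  {"translation": [0,0,0.4],"angular": [0,0,0],"gripper": 0.6},
  {"translation": [0,0,0.3],"angular": [0,0,0],"gripper": 0.6},
  {"translation": [0,0,0],"angular": [0,0,0],"gripper": 0.6},
  {"translation": [0,0,0],"angular": [0,0,0],"gripper": 0.6},
])

```text
t: 30.05
tool_pos: [0.5991, -0.2306, 0.1769]
tool_rot: [3.057, -0.725, 0.001]
contact_force: [-0.1, -0.2, 0.1]
opening: 0.0511
grip_force: 0.0
```

```bash
python3 - <<'E'
from h import *
a=save('wrist','w12'); t=save('top','t12'); x,y=.602,-.231
for X in((.5335,.2325,.064,.07,.03),(.5335,.2325,.048,.054,.045)): top(t,*X)
top(a,x,y,.037,.043,.025); top(a,x,y,.021,.027,.06); go(x,y,.028)
E
```

```text
n 91 mean [0.5306 0.2305 0.0669] circ [0.5316 0.2319] 0.0173
n 441 mean [0.5315 0.2317 0.0505] circ [0.5329 0.2324] 0.0389
n 574 mean [ 0.6028 -0.2305  0.0397] circ [ 0.6026 -0.2303] 0.0162
n 3474 mean [ 0.6042 -0.232   0.0232] circ [ 0.6026 -0.2303] 0.0522
pos [ 0.5994 -0.231   0.1775] yaw -26.71 tilt [ 1.4e-03 -7.0e-04 -1.0e+00] units [ 0.052 -0.03   3.737] t 30.15 F [ 1.  -0.1 -0.7] open 0.0513 q6 1.55
```

drive_tool([
  {"translation": [0.04,-0.06,0.9],"angular": [0,0,0],"gripper": 0.6},
  {"translation": [0,0,0.9],"angular": [0,0,0],"gripper": 0.6},
  {"translation": [0,0,0.9],"angular": [0,0,0],"gripper": 0.6},
  {"translation": [0,0,0.7],"angular": [0,0,0],"gripper": 0.6},
  {"translation": [0,0,0.36],"angular": [0,0,0],"gripper": 0.6},
  {"translation": [0,0,0],"angular": [0,0,0],"gripper": 0.6},
  {"translation": [0,0,0],"angular": [0,0,0],"gripper": 0.6},
])

```text
t: 31.02
tool_pos: [0.6026, -0.2303, 0.0279]
tool_rot: [3.056, -0.726, 0.004]
contact_force: [0.5, 1.1, 0.7]
opening: 0.051
grip_force: 0.0
```

```bash
python3 - <<'E'
from h import *
go(.6026,-.2303,.028)
E
```

```text
pos [ 0.6026 -0.2303  0.0279] yaw -26.73 tilt [ 0.0026 -0.0013 -1.    ] units [ 0.     0.    -0.002] t 31.02 F [0.5 1.1 0.7] open 0.051 q6 1.56
```

drive_tool([
  {"translation": [0,0,0],"angular": [0,0,0],"gripper": 0.2},
  {"translation": [0,0,0],"angular": [0,0,0],"gripper": 0.2},
  {"translation": [0,0,0],"angular": [0,0,0],"gripper": 0.2},
  {"translation": [0,0,0],"angular": [0,0,0],"gripper": 0.2},
  {"translation": [0,0,-0.4],"angular": [0,0,0],"gripper": 0.2},
  {"translation": [0,0,-1],"angular": [0,0,0],"gripper": 0.2},
  {"translation": [0,0,-1],"angular": [0,0,0],"gripper": 0.2},
  {"translation": [0,0,-1],"angular": [0,0,0],"gripper": 0.2},
], force=80)

```text
t: 32.02
tool_pos: [0.601, -0.2295, 0.1636]
tool_rot: [-3.056, 0.726, 0.001]
contact_force: [0.3, -0.4, -2.1]
opening: 0.028
grip_force: 79.3
```

drive_tool([
  {"translation": [0,0,-1],"angular": [0,0,0],"gripper": 0.2},
  {"translation": [-0.561,-0.797,0],"angular": [0,0,0],"gripper": 0.2},
  {"translation": [-0.561,-0.797,0],"angular": [0,0,0],"gripper": 0.2},
  {"translation": [-0.561,-0.797,0],"angular": [0,0,0],"gripper": 0.2},
  {"translation": [-0.561,-0.797,0],"angular": [0,0,0],"gripper": 0.2},
  {"translation": [-0.561,-0.797,0],"angular": [0,0,0],"gripper": 0.2},
  {"translation": [-0.561,-0.797,0],"angular": [0,0,0],"gripper": 0.2},
])

```text
t: 32.9
tool_pos: [0.5665, 0.003, 0.2024]
tool_rot: [-3.056, 0.727, 0.0]
contact_force: [0.4, -0.6, -1.6]
opening: 0.0279
grip_force: 79.3
```

drive_tool([
  {"translation": [-0.561,-0.797,0],"angular": [0,0,0],"gripper": 0.2},
  {"translation": [-0.561,-0.797,0],"angular": [0,0,0],"gripper": 0.2},
  {"translation": [-0.561,-0.797,0],"angular": [0,0,0],"gripper": 0.2},
  {"translation": [-0.561,-0.797,0],"angular": [0,0,0],"gripper": 0.2},
  {"translation": [-0.561,-0.797,0],"angular": [0,0,0],"gripper": 0.2},
  {"translation": [-0.561,-0.797,0],"angular": [0,0,0],"gripper": 0.2},
  {"translation": [0,0,0],"angular": [0,0,0],"gripper": 0.2},
  {"translation": [0,0,0],"angular": [0,0,0],"gripper": 0.2},
])

```text
t: 33.9
tool_pos: [0.5328, 0.2328, 0.2021]
tool_rot: [3.056, -0.726, -0.0]
contact_force: [-0.1, -0.7, -1.9]
opening: 0.0282
grip_force: 79.5
```

drive_tool([
  {"translation": [0,0,0],"angular": [0,0,0],"gripper": 0.2},
  {"translation": [0,0,0],"angular": [0,0,0],"gripper": 0.2},
])

```text
t: 34.15
tool_pos: [0.5332, 0.2322, 0.2021]
tool_rot: [3.056, -0.728, -0.0]
contact_force: [0.3, -0.8, -1.5]
opening: 0.028
grip_force: 79.5
```

```bash
python3 - <<'E'
from h import *
go(.5338,.2327,.135); a=save('wrist','w13'); o,T=tool(); p=o['tool_pos']; top(a,p[0],p[1],p[2]+.008,p[2]+.016,.022)
top(a,p[0],p[1],p[2]-.008,p[2]-.001,.06)
E
```

```text
pos [0.5332 0.2322 0.2021] yaw -26.82 tilt [-0.e+00 -1.e-04 -1.e+00] units [ 0.008 -0.017  1.678] t 34.15 F [ 0.3 -0.8 -1.5] open 0.028 q6 2.32
n 2265 mean [0.5348 0.232  0.2135] circ [0.5364 0.2307] 0.0204
n 10474 mean [0.5443 0.2273 0.1969] circ [0.5332 0.2333] 0.0526
```

drive_tool([
  {"translation": [0,0,0.6],"angular": [0,0,0],"gripper": 0.2},
  {"translation": [0,0,0.6],"angular": [0,0,0],"gripper": 0.2},
  {"translation": [0,0,0.4],"angular": [0,0,0],"gripper": 0.2},
  {"translation": [0,0,0],"angular": [0,0,0],"gripper": 0.2},
  {"translation": [0,0,0],"angular": [0,0,0],"gripper": 0.2},
  {"translation": [0,0,0],"angular": [0,0,0],"gripper": 0.2},
])

```text
t: 34.95
tool_pos: [0.5339, 0.2333, 0.1396]
tool_rot: [-3.055, 0.726, -0.003]
contact_force: [0.4, 0.6, -1.8]
opening: 0.0279
grip_force: 79.5
```

```bash
python3 - <<'E'
from h import *
go(.5338,.2325,.095)
E
```

```text
pos [0.5339 0.2333 0.1396] yaw -26.74 tilt [ 2.3e-03  6.0e-04 -1.0e+00] units [0.005 0.021 1.114] t 34.95 F [ 0.4  0.6 -1.8] open 0.0279 q6 2.32
```

drive_tool([
  {"translation": [0,0.02,0.2],"angular": [0,0,0],"gripper": 0.2},
  {"translation": [0,0,0.15],"angular": [0,0,0],"gripper": 0.2},
  {"translation": [0,0,0.15],"angular": [0,0,0],"gripper": 0.2},
  {"translation": [0,0,0.1],"angular": [0,0,0],"gripper": 0.2},
  {"translation": [0,0,0],"angular": [0,0,0],"gripper": 0.2},
])

```text
t: 35.58
tool_pos: [0.5323, 0.2323, 0.1135]
tool_rot: [3.056, -0.726, -0.002]
contact_force: [-0.3, -0.2, -2.7]
opening: 0.028
grip_force: 79.5
```

```bash
python3 - <<'E'
from h import *
go(.5338,.2325,.095)
E
```

```text
pos [0.5323 0.2323 0.1135] yaw -26.74 tilt [-1.1e-03 -2.0e-04 -1.0e+00] units [ 0.032 -0.021  0.462] t 35.58 F [-0.3 -0.2 -2.7] open 0.028 q6 2.32
```

drive_tool([
  {"translation": [0.025,-0.015,0.15],"angular": [0,0,0],"gripper": 0.2},
  {"translation": [0,0,0.15],"angular": [0,0,0],"gripper": 0.2},
  {"translation": [0,0,0.1],"angular": [0,0,0],"gripper": 0.2},
  {"translation": [0,0,0.06],"angular": [0,0,0],"gripper": 0.2},
  {"translation": [0,0,0.04],"angular": [0,0,0],"gripper": 0.2},
  {"translation": [0,0,0],"angular": [0,0,0],"gripper": 0.2},
])

```text
t: 36.33
tool_pos: [0.5342, 0.2324, 0.0953]
tool_rot: [3.056, -0.726, 0.001]
contact_force: [-2.7, -1.4, 4.5]
opening: 0.028
grip_force: 80.2
```

drive_tool([
  {"translation": [0,0,0.04],"angular": [0,0,0],"gripper": 0.2},
  {"translation": [0,0,0],"angular": [0,0,0],"gripper": 0.2},
])

```text
t: 36.58
tool_pos: [0.5347, 0.2323, 0.0953]
tool_rot: [3.056, -0.726, 0.002]
contact_force: [-5.5, -2.4, 12.2]
opening: 0.0276
grip_force: 81.0
```

Seated. Release, lift, and retreat for a check view.

drive_tool([
  {"translation": [0,0,-0.05],"angular": [0,0,0],"gripper": 0.6},
  {"translation": [0,0,0],"angular": [0,0,0],"gripper": 0.6},
  {"translation": [0,0,0],"angular": [0,0,0],"gripper": 0.6},
  {"translation": [0,0,-0.4],"angular": [0,0,0],"gripper": 0.6},
  {"translation": [0,0,-1],"angular": [0,0,0],"gripper": 0.6},
  {"translation": [0,0,-1],"angular": [0,0,0],"gripper": 0.6},
  {"translation": [0,0,-0.6],"angular": [0,0,0],"gripper": 0.6},
])

```text
t: 37.45
tool_pos: [0.535, 0.2328, 0.2186]
tool_rot: [-3.054, 0.726, -0.007]
contact_force: [0.3, -0.2, 0.3]
opening: 0.0511
grip_force: 0.0
```

drive_tool([
  {"translation": [0.1,0.9,0],"angular": [0,0,0],"gripper": 0.6},
  {"translation": [0.1,0.9,0],"angular": [0,0,0],"gripper": 0.6},
  {"translation": [0.1,0.9,0],"angular": [0,0,0],"gripper": 0.6},
  {"translation": [0.1,0.9,0],"angular": [0,0,0],"gripper": 0.6},
  {"translation": [0.1,0.9,0],"angular": [0,0,0],"gripper": 0.6},
  {"translation": [0.1,0.9,0],"angular": [0,0,0],"gripper": 0.6},
  {"translation": [0.1,0.9,0],"angular": [0,0,0],"gripper": 0.6},
  {"translation": [0.1,0.9,0],"angular": [0,0,0],"gripper": 0.6},
])

```text
t: 38.45
tool_pos: [0.4326, -0.0402, 0.2158]
tool_rot: [3.056, -0.726, 0.003]
contact_force: [0.0, 0.5, -0.3]
opening: 0.0514
grip_force: 0.0
```

drive_tool([
  {"translation": [0.1,0.9,0],"angular": [0,0,0],"gripper": 0.6},
  {"translation": [0.1,0.9,0],"angular": [0,0,0],"gripper": 0.6},
  {"translation": [0,0,0],"angular": [0,0,0],"gripper": 0.6},
  {"translation": [0,0,0],"angular": [0,0,0],"gripper": 0.6},
])

```text
t: 38.95
tool_pos: [0.4079, -0.1068, 0.2152]
tool_rot: [-3.056, 0.727, -0.002]
contact_force: [0.2, 0.5, 0.1]
opening: 0.0512
grip_force: 0.0
```

```bash
python3 - <<'E'
from h import *
t=save('top','t14'); s=save('scene','s14')
for X in((.64,.124,.064,.069,.02),(.64,.124,.048,.054,.026),(.491,.099,.065,.071,.02),(.491,.099,.049,.055,.035),(.5335,.2325,.103,.111,.02),(.5335,.2325,.087,.095,.06)): top(t,*X)
cv2.imwrite('pics/f.png',np.hstack([cv2.resize(t['color'][100:220,85:215,::-1],(400,369),interpolation=cv2.INTER_CUBIC),cv2.resize(s['color'][170:280,285:405,::-1],(400,369),interpolation=cv2.INTER_CUBIC)]))
E
```

```text
n 102 mean [0.638  0.1238 0.0664] circ [0.6397 0.1231] 0.0187
n 80 mean [0.6311 0.1218 0.0507] circ [0.6372 0.1256] 0.0243
n 92 mean [0.49   0.0997 0.0676] circ [0.4898 0.0993] 0.0153
n 250 mean [0.4892 0.0985 0.0518] circ [0.4902 0.0993] 0.0283
n 118 mean [0.5326 0.2327 0.106 ] circ [0.5331 0.2335] 0.0173
n 747 mean [0.5329 0.2314 0.0899] circ [0.5333 0.2325] 0.0528
```

View pics/f.png

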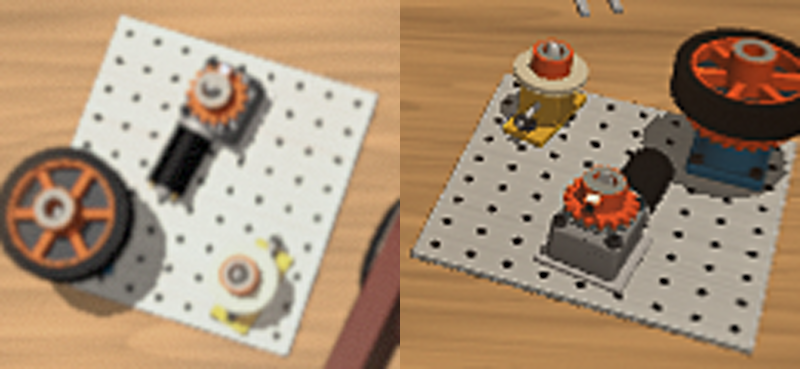

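The picture shows all four parts in place: the small sprocket on the motor, the roller on the tensioner, and the wheel resting on the large sprocket on the axle. Their measured heights match full seating.

```bash
python3 -c "
from station import ctrl; print(ctrl.finish_job())"
```

```text
the job is handed in; nothing more can be done
None
```

The job is handed in: the small sprocket, roller, large sprocket and wheel were fitted in the order asked, depth readings put each within about 1 mm of its seated height, the arm let go clear of everything at about 39 s, and the blue spares were not touched.

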